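# Seat and clamp the setting blade in the grinder's blade holder

### The arm

A 6-joint arm with a two-finger parallel gripper is mounted at the origin on the work surface. World frame = base frame: x ahead of the robot, y to its left, z up, the work surface at z = 0. Lengths are in m, angles in rad, forces in N, time in s.
With the tool pointing down it reaches from about 0.375 to 0.975 m from the base axis. Payload 3.8 kg.
Tool frame: the origin (TCP) lies at the very end of the fingers, on their centre line; the grasp point (between the pads) lies 19 mm behind it; z points along the fingers, y is the line along which they close (so a half turn about z gives the same grasp; the last joint's range is limited). The gripper opens to 85 mm and grips with 20 to 120 N. Pads are 22 mm wide; open, the fingers measure 114 mm over their backs; the gripper's body (76 mm by 85 mm) begins 54 mm behind the grasp point. The pads swing forward as they close: fully open they stand 13 mm farther back than shut.
Start: joints at [-1.24, 0.264, 1.604, -0, 1.274, -0.037], TCP at [0.243, -0.63, 0.231] pointing down, gripper open.
Joint ranges: [-2.63, 2.63], [-0.94, 2.18], [0.31, 2.57], [-1.31, 4.45], [0, 2.66], [-2.55, 2.55]. Speed limits (rad/s): [2.57, 2.57, 3.14, 3.14, 3.14, 3.14].

### API

Orientations are given as a rotation vector (axis times angle).
In Python, from workcell import bot, vision gives the robot as it stands. The module is installed in compiled form; this text tells all that it offers.
- The arm moves only by the tool play_rows, never from a script. Its argument "moves" is a list that holds one entry, the list of rows, each a list of 7 numbers: the turn, a rotation vector about the tool's x, y, z as a fraction of full scale, then the shift along the tool's x, y, z as a fraction of full scale, then the finger opening in mm, from 0 to 85.4. In form: [[[ax, ay, az, x, y, z, jaw], ...]]. A call has 1 to 5 rows; each row shifts and turns the commanded pose from where the row before left it, along the tool's axes as they then stand; what a row does not reach is not made up. Full scale, the value 1, is 0.1 m for a shift and 0.5 rad for a turn. A row lasts 1/12 s, in which the tool goes at most 41.7 mm and 7.16 degrees, less where a joint would pass 70% of its speed; a pose out of reach is approached as far as the arm can. A call with a number of a shift or a turn outside -1 to 1 is refused whole. A call with a gripper value outside its range is refused whole. The fingers move at their own pace and stop on an object; "newtons" is the grip in N (left out, the last holds). Time passes only in rows, so rows that do not move let the fingers close. It gives the time, the measured TCP pose, the force, the opening and the grip force at its end, in the units of the state.
- bot.read_state(): the state, without advancing time (a new reading comes with each control period).
- vision.read_camera(name): name is "scene" or "top" or "wrist"; returns a dict with "image" (400x640x3 uint8, red, green, blue), "depth" (400x640 float32, m along the optical axis (not along the pixel's ray), 0 where there is no reading), "K" (3x3 intrinsics, pixels), "R" (3x3) and "t" (3): a world point X has camera coordinates R X + t. Camera axes: x right, y down, z forward; pixel columns grow to the right and rows downward; lengths in m; the calibration is good to about 2 mm. The wrist camera is an equidistant fisheye: a pixel r from the principal point sees the ray r / f radians off the axis. A picture is of the moment at which its call begins.
- bot.finish_job(): hands the job in; it is judged then, once.
The state is a dict: "time": time; "q": joint angles; "joint_vel": joint speeds; "joint_torque": joint torques, N m; "tool_pos": TCP position; "tcp_rot": TCP orientation; "wrist_force": force on the tool from outside, world axes, zero at the start; "torque": the same for the moment, N m; "width": opening from 0.0 (shut) to 1.0 (fully open); "grip_force": force on a finger pad.
Only numpy, scipy, OpenCV 4.12 (cv2) and the standard library are available. Lean on these libraries where they do the work, as an engineer would, in place of code of your own. Each camera call takes 0.05 s, during which the arm holds its last target. There are 200 camera calls.

### The job

Slide the loose steel setting blade, nose first, into the slot of the teal clamp holder until its red end is up against the holder's face. Only then turn both black clamp knobs clockwise to their end stops. Leave the oil bottle, the brass collet and the ring gauge where they stand.

Things in the scene. Friction and masses are not known exactly. Their poses are not given: they have to be found in the camera images.
- holder: teal clamp holder, fixed to the bench. Origin: on the slot's centre line at the mouth plane, at bench height; slot runs along +y, z up. Flat bed, top at z 10 mm, x -100 to +45, y -215 to +175. Clamp block on it: y 0 (flat front face with the mouth) to 175, x -60 to +44, roof top at z 36. Slot under the roof: 47 wide (x -23.5 to +23.5), 8 high (z 10 to 18), open at the back
- fence (a point): point on the top inner edge of the aluminium fence, in front of the slot, at holder x +23.5, y -110, z 18 mm. The fence stands on the bed, 8 mm above it, x +23.5 to +43.5, y -210 to the block. Its inner face (facing holder -x) continues as the slot's +x wall, so a blade lying along it is in line with the slot. The slot's -x wall has a slanted lead-in, open to about x -33 at the mouth
- mouth (a point): middle of the slot mouth on the bed (10 mm above the bench), axes as the holder's
- blade: loose setting blade, about 240 g, lying flat on the bed before the slot, 135 mm long (y), 44 wide (x): steel plate 6 thick, y -32.5 to +67.5 (nose at +y, roughly towards the slot), and red end block 20 high, y -67.5 to -32.5. Origin: centre of its underside; z up. Home = red block's front face against the holder's front face, plate inside the slot
- shoulder (a point): centre of the lower edge of the red block's front face (where the plate begins), on the underside of the blade; coincides with point mouth to within about 3 mm when home
- back (a point): centre of the lower edge of the red block's flat back face, 35 mm behind shoulder: the face to push on, 44 wide and 20 high
- knob_front (a joint): angle in rad of the front of two black clamp knobs on the holder's roof, 45 mm behind the mouth on its centre line. 0 = bar-shaped grip along the holder's x axis; grows as it turns clockwise seen from above; hard end stop (clamped) at 1.4. Starts between 0 and 0.35; stays where left
- knob_rear (a joint): angle in rad of the rear of two black clamp knobs on the holder's roof, 140 mm behind the mouth on its centre line. 0 = bar-shaped grip along the holder's x axis; grows as it turns clockwise seen from above; hard end stop (clamped) at 1.4. Starts between 0 and 0.35; stays where left
- knob_front_grip (a point): point on the axis of the front clamp knob at the height to grip; 7 mm below the top of its bar grip, which is 42 mm long, 14 wide and 32 high and stands on a 44 mm disc; 73 mm above the bench
- knob_rear_grip (a point): point on the axis of the rear clamp knob at the height to grip; 7 mm below the top of its bar grip, which is 42 mm long, 14 wide and 32 high and stands on a 44 mm disc; 73 mm above the bench
- oil: small amber oil bottle with red cap, 36 mm diameter, 85 high, bystander; origin under its centre
- collet: brass collet standing upright, 38 mm diameter, 65 high, bystander; origin under its centre
- ring_gauge: dark steel ring gauge lying flat, 40 mm diameter, 18 high, bystander; origin under its centre
Not all that is in view belongs to the job. There is more than one size of the blade; the job needs the middle-sized.

How it is judged:
On the way, in this order (a step that is already met when the one before it is completed fails the run):
1. the blade is home in the slot, its red end against the holder's face (y of shoulder in the frame of mouth above -0.004 m and x of shoulder in the frame of mouth between -0.005 and 0.005 m and z of shoulder in the frame of mouth between -0.004 and 0.004 m and angle between the y axis of blade and the y axis of holder, either way round below 0.06 rad), for 0.2 s.
2. both clamp knobs are turned to their end stops (value of joint each of knob_front, knob_rear above 1.28 rad), for 0.2 s.
At the end, for the whole second after the job is handed in: The blade lies flat in the slot, in line with it (within 0.06 rad and 5 mm sideways), the red block's front face within 4 mm of the holder's face, at rest; both knobs at 1.28 rad or more (stop at 1.4); the bottle, collet and ring gauge within 15 mm of where they started (all of step 1 and all of step 2 and distance of each of oil, collet, ring_gauge from where it was at the start of the episode below 0.015 m and linear speed of blade below 0.01 m/s); the robot touches nothing.
It fails at once if a clamp knob is turned down (past 0.7 rad) while the blade is not home (more than 6 mm short) (value of joint any of knob_front, knob_rear above 0.7 rad and y of shoulder in the frame of mouth below -0.006 m).
It fails at once if a bystander is knocked over or moved more than 30 mm (distance of any of oil, collet, ring_gauge from where it was at the start of the episode above 0.03 m or angle between any of oil, collet, ring_gauge's own z axis and vertical above 0.5 rad).
It also fails if it takes over 67 s, if anything falls off the work surface, if the arm or the gripper's body presses on something with over 40 N, if the wrist force passes 120 N, or if a joint passes its speed limit or range.

## Working session

There is one attempt and no reset: what is moved stays moved. The work goes in short steps, Python scripts to look and compute and a tool call to move; the robot and the scene stay as the last step left them, time stands still between calls to the robot, and variables do not carry over. Pictures are saved under pics/ and viewed, at most 10 in all, crops included, and the job is handed in when it is done.

Besides the shell and the picture viewer there is one more tool, called after ">>>" as name([rows], argument=value, ...), one row to a line, values as JSON. play_rows: Moves the arm, as the interface text tells. Its arguments: {"type":"object","properties":{"moves":{"type":"array","items":{"type":"array","items":{"type":"array","items":{"type":"number"}}}},"newtons":{"type":"number"}},"required":["moves"]}

```bash
mkdir -p pics
python3 - <<'E'
from workcell import bot, vision
import cv2,numpy as np,pickle
s=bot.read_state();print(s)
for n in("scene","top"):
    c=vision.read_camera(n);pickle.dump(c,open(n+"0.pkl","wb"))
    cv2.imwrite(f"pics/{n}0.png",c["image"][:,:,::-1]);print(n,c["K"],c["R"],c["t"])
E
```

```text
{'time': 0.0, 'q': array([-1.23988308e+00,  2.64808394e-01,  1.60541273e+00,  2.80681830e-05,
        1.27372096e+00, -3.68987721e-02]), 'joint_vel': array([-0.00038196, -0.00021652, -0.00113992, -0.00121464,  0.00129223,
       -0.00013187]), 'joint_torque': array([-2.88967954e-05, -5.15109980e+01, -3.67315400e+01, -1.26636826e-05,
        1.28925231e-02,  2.20630136e-05]), 'tool_pos': array([ 0.24247387, -0.62913219,  0.22990392]), 'tcp_rot': array([-3.08632922e+00, -5.74068046e-01,  4.98517339e-04]), 'wrist_force': array([-0.26286574, -0.02362434, -0.20518086]), 'torque': array([0.01741011, 0.0022563 , 0.06571836]), 'grip_force': 0.0, 'width': 0.9959816356666701}
scene [[399.5429795    0.         318.03517699]
 [  0.         399.5429795  197.39724652]
 [  0.           0.           1.        ]] [[ 0.19985629  0.97979947  0.00710419]
 [ 0.65689384 -0.1286043  -0.74293433]
 [-0.72701303  0.15314679 -0.66932661]] [-0.11601843 -0.30899928  1.38918675]
top [[510.36038811   0.         320.38943263]
 [  0.         510.36038811 208.43968348]
 [  0.           0.           1.        ]] [[-0.00801532 -0.99985243 -0.01519425]
 [-0.98930353  0.01014213 -0.14551859]
 [ 0.14565122  0.01386534 -0.98923884]] [0.00406731 0.56981823 1.03397535]
```

View pics/scene0.png

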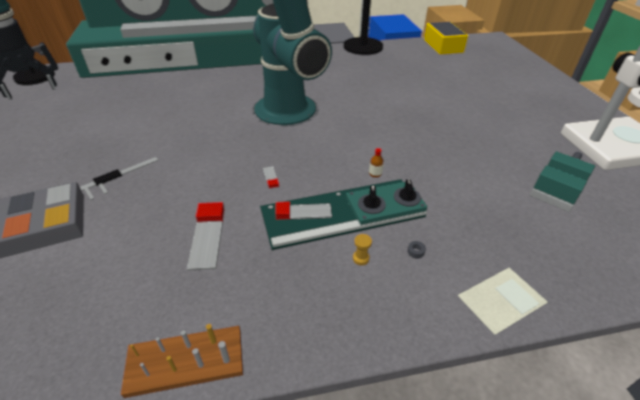

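View pics/top0.png

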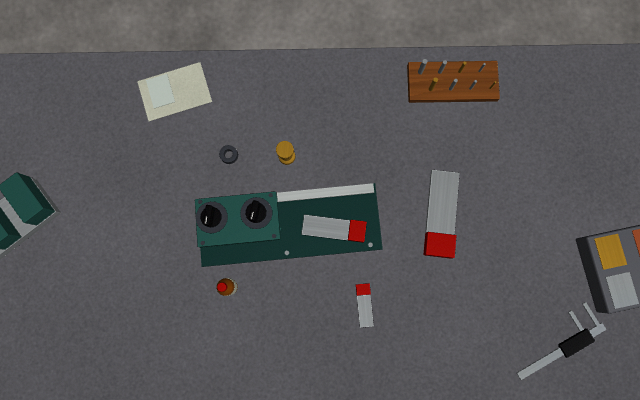

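Candidates for the blade, by pixel in the top view: large (442,215), small (364,305) and the one on the teal bed (335,229). I choose the one on the bed. It is middle-sized and lies on the bed before the slot, nose pointing left towards the block. A close crop and measurements will check this.

```bash
cat > h.py <<'E'
import numpy as np,cv2
from scipy.spatial.transform import Rotation as Ro
def ray(c,uv,z):
    uv=np.atleast_2d(np.float64(uv));d=np.c_[uv,np.ones(len(uv))]@np.linalg.inv(c["K"]).T@c["R"]
    o=-c["R"].T@c["t"];return o+d*((z-o[2])/d[:,2])[:,None]
def tri(c1,p1,c2,p2):
    A=[];b=[]
    for c,p in((c1,p1),(c2,p2)):
        d=c["R"].T@np.linalg.inv(c["K"])@[p[0],p[1],1];d/=np.linalg.norm(d);o=-c["R"].T@c["t"]
        P=np.eye(3)-np.outer(d,d);A.append(P);b.append(P@o)
    return np.linalg.lstsq(np.vstack(A),np.hstack(b),rcond=None)[0]
def cloud(c):
    v,u=np.mgrid[:400,:640];d=c["depth"];p=np.stack([u*d,v*d,d],-1)@np.linalg.inv(c["K"]).T
    return (p-c["t"])@c["R"]
def masks(im):
    h=cv2.cvtColor(im,cv2.COLOR_RGB2HSV);H,S,V=[h[...,i].astype(int) for i in range(3)]
    return dict(red=((H<6)|(H>174))&(S>170)&(V>110),teal=(H>75)&(H<100)&(S>90),white=(S<40)&(V>140),black=(V<45))
def blobs(m,amin=30):
    n,l,s,ce=cv2.connectedComponentsWithStats(np.uint8(m),connectivity=4)
    for i in range(1,n):
        if s[i,4]>=amin: yield l==i,s[i],ce[i]
E
python3 - <<'E'
from h import *;import pickle
for n in("top","scene"):
    c=pickle.load(open(n+"0.pkl","rb"));m=masks(c["image"]);P=cloud(c)
    for k in m:
        for b,s,ce in blobs(m[k],60):
            if k=="white" and s[4]>4000 or (n=="scene" and (ce[0]<180 or ce[0]>460 or ce[1]<150 or ce[1]>280)): continue
            r=cv2.minAreaRect(np.argwhere(b)[:,::-1].astype(np.float32))
            print(n,k,s[4],ce.round(1),"rect",np.round(r[0],1),np.round(r[1],1),round(r[2],1),"xyz",np.median(P[b],0).round(4))
c=pickle.load(open("top0.pkl","rb"))
cv2.imwrite("pics/crop1.png",cv2.resize(c["image"][175:275,190:390,::-1],None,fx=4,fy=4,interpolation=cv2.INTER_CUBIC))
E
```

```text
top red 323 [357.1 230.4] rect [357.1 230.4] [16. 20.] 6.7 xyz [ 0.5242 -0.0781  0.0297]
top red 652 [440.8 244.5] rect [440.9 244.4] [28.9 22.7] 6.7 xyz [ 0.4932 -0.2539  0.0276]
top red 61 [221.3 286.8] rect [221. 287.] [8. 8.] 90.0 xyz [0.4081 0.1966 0.084 ]
top red 147 [362.9 289. ] rect [363. 289.] [10.9 13.5] 84.8 xyz [ 0.4011 -0.0893  0.013 ]
top teal 1613 [ 25.8 198.7] rect [ 25.7 198.7] [54.3 31.5] 53.8 xyz [0.5921 0.6101 0.0729]
top teal 8153 [285.7 229.2] rect [287.3 223.9] [ 67.7 183.1] 84.5 xyz [0.5203 0.0806 0.0107]
top teal 475 [  6.7 231.6] rect [ 10. 228.] [20. 40.] 0.0 xyz [0.5229 0.6535 0.0523]
top white 2718 [174.1  91.1] rect [173.9  91. ] [41.5 66.3] 72.9 xyz [8.489e-01 3.299e-01 8.000e-04]
top white 845 [325.  192.1] rect [325.  192.1] [ 8.7 96.4] 84.5 xyz [ 0.6091 -0.0111  0.0175]
top white 151 [329.  219.6] rect [326.3 220.5] [45.5  6.4] 7.0 xyz [ 0.5503 -0.0213  0.0156]
top white 213 [324.8 230.7] rect [324.9 230.9] [45.7 10.9] 6.3 xyz [ 0.5248 -0.0103  0.0155]
top white 732 [622.  290.4] rect [621.9 290. ] [34.  23.8] 73.6 xyz [ 0.3935 -0.6096  0.0514]
top 
[... 1154 characters left out ...]
.] 90.0 xyz [ 0.5035 -0.2534  0.0278]
scene teal 2925 [342.1 208.9] rect [343.5 208.4] [ 35.2 161.1] 79.2 xyz [0.5579 0.08   0.0117]
scene white 124 [269.2 172.3] rect [269.1 172.3] [11.7 10.7] 77.5 xyz [ 0.3513 -0.0928  0.0045]
scene white 453 [310.  210.6] rect [310.3 210.4] [11.8 39.1] 87.7 xyz [ 0.5362 -0.0112  0.0164]
scene white 642 [315.  232.1] rect [315.4 232. ] [ 7.3 89. ] 78.1 xyz [ 0.6115 -0.0148  0.0184]
scene white 1188 [204.4 245. ] rect [204. 245.] [27.  50.6] 9.5 xyz [ 0.5937 -0.2666  0.0087]
scene black 201 [407.6 192.7] rect [408.3 192.7] [15.8 16.4] 33.7 xyz [0.5675 0.2243 0.055 ]
scene black 200 [371.8 200.2] rect [370.9 200.2] [17.3 15.1] 58.0 xyz [0.5768 0.1303 0.0524]
```

View pics/crop1.png

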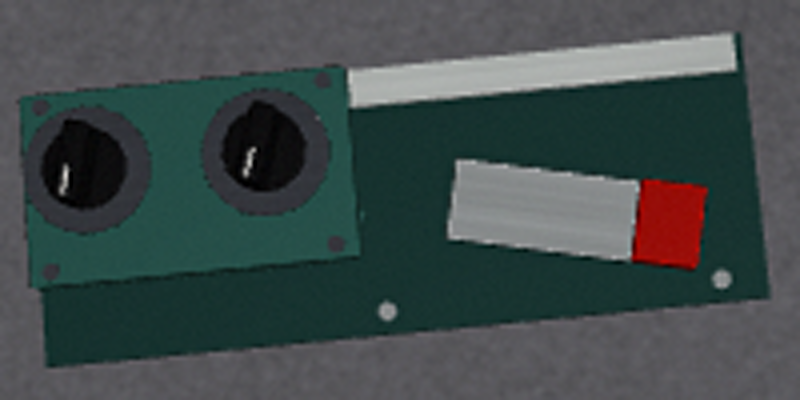

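The crop confirms the middle blade: plate left (545,210), red end right (670,223), askew by about 11° to the fence, with both knob bars roughly along holder x. Next I work out the poses.

```bash
cat >> h.py <<'E'
def subpts(gray,mask):  # contour points of mask (outer)
    return max(cv2.findContours(np.uint8(mask),cv2.RETR_EXTERNAL,cv2.CHAIN_APPROX_NONE)[0],key=len)[:,0].astype(float)
def rectxy(c,mask,z):
    up=cv2.resize(np.uint8(mask)*255,None,fx=4,fy=4,interpolation=cv2.INTER_LINEAR)>127
    p=(subpts(None,up)+.5)/4-.5
    (cx,cy),(w,h),a=cv2.minAreaRect((ray(c,p,z)[:,:2]*1000).astype(np.float32));
    if w<h: w,h,a=h,w,a+90
    return np.array([cx,cy]),w,h,(a)%180
E
python3 - <<'E'
from h import *;import pickle
T=pickle.load(open("top0.pkl","rb"));S=pickle.load(open("scene0.pkl","rb"))
m=masks(T["image"]);P=cloud(T)
def at(m,u,v):
    for b,s,c in blobs(m,20):
        if abs(c[0]-u)<8 and abs(c[1]-v)<8:return b
print("fence",rectxy(T,at(m["white"],325,192),.018))
print("red",rectxy(T,at(m["red"],357,230),.030))
h=cv2.cvtColor(T["image"],cv2.COLOR_RGB2HSV);V=h[...,2]
roi=np.zeros((400,640),bool);roi[205:255,295:352]=1
pl=(h[...,1]<60)&(V>90)&roi;pl=max(blobs(pl),key=lambda x:x[1][4])[0]
print("plate",pl.sum(),rectxy(T,pl,.016))
print("teal V roof/bed",V[238,240],V[255,240])
for n,lo in(("roof",None),):
    r=m["teal"]&(V>65);r[:, :190]=0;r[:,300:]=0
    b=max(blobs(r),key=lambda x:x[1][4])[0];print("roof",b.sum(),rectxy(T,b,.036))
# roof from depth
Pz=P[...,2];b=(abs(Pz-.036)<.004);b[:, :190]=0;b[:,300:]=0;b[270:]=0;b[:185]=0
print("roof depth",b.sum(),rectxy(T,max(blobs(b),key=lambda x:x[1][4])[0],.036))
for u,v in((255,211),(210,216)):
    w=np.zeros((400,640),bool);w[v-22:v+22,u-22:u+22]=1
    q=w&(Pz>.070)&(Pz<.09);print("knobtop",q.sum(),np.median(P[q],0),rectxy(T,q,.080))
    q=w&(Pz>.040)&(Pz<.055);print("disc",q.sum(),np.median(P[q],0)[2])
P2=cloud(S)
for u,v in((371,200),(407,192)):
    w=np.zeros((400,640),bool);w[v-25:v+15,u-18:u+18]=1
    q=w&(P2[...,2]>.068)&(P2[...,2]<.09);print("knobtop scene",q.sum(),np.median(P2[q],0))
print("tri red",tri(T,(357.1,230.4),S,(282.5,207)), "tri fence",tri(T,(325,192.1),S,(315,232)))
E
```

```text
fence (array([609.05273438, -10.96335602]), 210.34986877441406, 20.893169403076172, 94.99841642379761)
red (array([523.77740479, -78.16335297]), 44.125, 35.5040168762207, 172.24073028564453)
plate 934 (array([533.31237793, -11.1611824 ]), 101.1095962524414, 45.08071517944336, 82.01386260986328)
teal V roof/bed 79 50
roof 2163 (array([550.84838867, 176.2702179 ]), 174.94561767578125, 102.99154663085938, 94.99704027175903)
roof depth 2442 (array([550.68426514, 176.28125   ]), 176.42408752441406, 104.57078552246094, 94.99700021743774)
knobtop 145 [0.56231431 0.13401291 0.07857133] (array([561.72845459, 134.40777588]), 43.318504333496094, 16.06842613220215, 166.5804672241211)
disc 523 0.043277744153578525
knobtop 149 [0.55335785 0.228831   0.07880158] (array([553.53326416, 228.2686615 ]), 43.17477035522461, 16.813949584960938, 172.00296020507812)
disc 497 0.04298981551076787
knobtop scene 97 [0.57099927 0.13398369 0.07974344]
knobtop scene 103 [0.56433073 0.2281716  0.07896916]
tri red [ 0.52395025 -0.07782503  0.0292169 ] tri fence [ 0.60915093 -0.01211119  0.01599946]
```

Add to h.py:
```python
HO=np.array([.5664,.0900]);HA=np.radians(5.0)   # holder origin, yaw
def hold(x,y):
    c,s=np.cos(HA),np.sin(HA);return HO+np.array([c*x-s*y,s*x+c*y])
def need(s,xyz,ydeg):
    """distance to go in tool axes (full scale units) to reach TCP xyz with tool y axis at ydeg (mod 180), pointing down"""
    R=Ro.from_rotvec(s["tcp_rot"]).as_matrix();a=np.degrees(np.arctan2(R[1,1],R[0,1]))
    e=(ydeg-a+90)%180-90;y=np.radians(a+e);Y=np.array([np.cos(y),np.sin(y),0]);Z=np.array([0,0,-1.])
    G=np.c_[np.cross(Y,Z),Y,Z];sh=R.T@(np.array(xyz)-s["tool_pos"])/.1;tu=Ro.from_matrix(R.T@G).as_rotvec()/.5
    sg=G.T@(np.array(xyz)-s["tool_pos"])/.1
    print("t",round(s["time"],2),"pos",s["tool_pos"].round(4),"yaw",round(a,2),"| turn",tu.round(3),"shift",sh.round(3),"shift after turn",sg.round(3))
    print("  F",s["wrist_force"].round(1),"M",s["torque"].round(2),"w",round(s["width"]*85.4,1),"gf",round(s["grip_force"],1),"q",s["q"].round(2))
```

```text
(no output)
```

>>> play_rows([
  [[0,0,0,0.3,-0.27,0.05,85],[0,0,0,0.3,-0.27,0.05,85],[0,0,0,0.3,-0.27,0.05,85],[0,0,0,0.3,-0.27,0.05,85],[0,0,0,0.3,-0.27,0.05,85]],
])

```text
time: 0.52
tool_pos: [0.3343, -0.4479, 0.2054]
tcp_rot: [-3.088, -0.573, 0.0]
wrist_force: [0.8, -0.0, 0.9]
width: 0.998
grip_force: 0.0
```

>>> play_rows([
  [[0,0,0,0.3,-0.27,0.05,85],[0,0,0,0.3,-0.27,0.05,85],[0,0,0,0.3,-0.27,0.05,85],[0,0,0,0.3,-0.27,0.05,85],[0,0,0,0.3,-0.27,0.05,85]],
])

```text
time: 0.93
tool_pos: [0.4257, -0.268, 0.1808]
tcp_rot: [-3.088, -0.574, 0.0]
wrist_force: [0.4, -0.8, -1.3]
width: 0.995
grip_force: 0.0
```

>>> play_rows([
  [[0,0,0,0.3,-0.27,0.05,85],[0,0,0,0.3,-0.27,0.05,85],[0,0,0,0.3,-0.27,0.05,85],[0,0,0,0.3,-0.27,0.05,85],[0,0,0,0.3,-0.27,0.05,85]],
])

```text
time: 1.35
tool_pos: [0.5171, -0.0881, 0.1558]
tcp_rot: [-3.089, -0.575, 0.0]
wrist_force: [1.7, -0.3, 0.3]
width: 1.0
grip_force: 0.0
```

>>> play_rows([
  [[0,0,-0.24,0,0,0,85],[0,0,-0.24,0,0,0,85],[0,0,-0.24,0,0,0,85],[0,0,-0.24,0,0,0,85],[0,0,-0.24,0,0,0,85]],
])

```text
time: 1.77
tool_pos: [0.5166, -0.0897, 0.1557]
tcp_rot: [-2.775, -1.471, 0.001]
wrist_force: [-0.4, -0.9, 0.1]
width: 0.999
grip_force: 0.0
```

>>> play_rows([
  [[0,0,-0.24,0,0,0,85],[0,0,-0.24,0,0,0,85],[0,0,-0.24,0,0,0,85],[0,0,-0.2,0,0,0,85],[0,0,0,0,0,0,85]],
])

```text
time: 2.18
tool_pos: [0.5166, -0.09, 0.1558]
tcp_rot: [-2.371, -2.06, 0.001]
wrist_force: [-0.4, 1.1, -0.4]
width: 0.998
grip_force: 0.0
```

Run:
```python
from h import *;from workcell import bot,vision
s=bot.read_state();need(s,[.5238,-.0782,.05],-8.1)
c=vision.read_camera("wrist");print(c["K"],c["R"],c["t"]);cv2.imwrite("pics/w1.png",c["image"][:,:,::-1])
import pickle;pickle.dump(c,open("w1.pkl","wb"))
```

```text
t 2.18 pos [ 0.5166 -0.09    0.1558] yaw -8.05 | turn [-0.002 -0.     0.002] shift [0.127 0.056 1.058] shift after turn [0.127 0.055 1.058]
  F [-0.4  1.1 -0.4] M [-0.04  0.04 -0.01] w 85.2 gf 0.0 q [-0.22  0.04  2.   -0.    1.1  -0.08]
[[309.70691629   0.         322.21160172]
 [  0.         309.70691629 197.60846614]
 [  0.           0.           1.        ]] [[ 9.90238174e-01 -1.39385639e-01 -4.49398598e-05]
 [-1.34513366e-01 -9.55708459e-01  2.61777570e-01]
 [-3.65309833e-02 -2.59216098e-01 -9.65128231e-01]] [-0.52372926 -0.03197315  0.30072038]
```

View pics/w1.png

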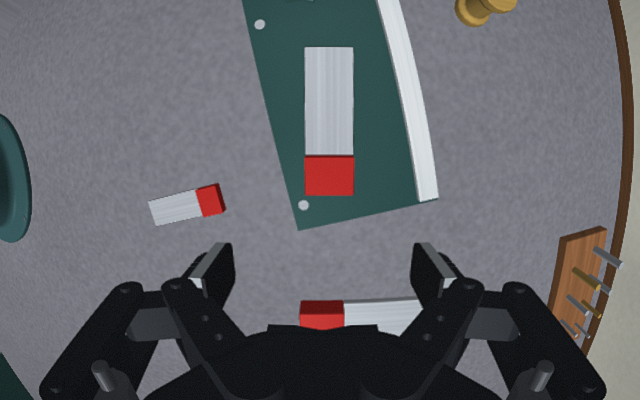

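The wrist view shows the blade in line with the tool, with the red block at (330,176) between the fingers' lines. I centre over it, go down and grip it across x, with the tips above the fence height.

>>> play_rows([
  [[0,0,0,0.13,0.055,0.25,75],[0,0,0,0,0,0.35,70],[0,0,0,0,0,0.35,70],[0,0,0,0,0,0.3,70],[0,0,0,0,0,0.14,70]],
])

```text
time: 2.65
tool_pos: [0.5207, -0.0773, 0.0129]
tcp_rot: [-2.374, -2.05, 0.007]
wrist_force: [-1.3, 0.0, 0.5]
width: 0.821
grip_force: 0.0
```

Run:
```python
from h import *;from workcell import bot,vision
need(bot.read_state(),[.5238,-.0782,.016],-8.1)
```

```text
t 2.65 pos [ 0.5207 -0.0773  0.0129] yaw -8.37 | turn [-0.014 -0.001 -0.009] shift [-0.005  0.032 -0.031] shift after turn [-0.005  0.032 -0.031]
  F [-1.3  0.   0.5] M [-0.02  0.01  0.  ] w 70.1 gf 0.0 q [-0.19  0.23  2.1  -0.    0.82 -0.05]
```

>>> play_rows([
  [[0,0,0,0,0,0,40],[0,0,0,0,0,0,40],[0,0,0,0,0,0,40],[0,0,0,0,0,0,40],[0,0,0,0,0,0,40]],
], newtons=40)

```text
time: 3.07
tool_pos: [0.5255, -0.0783, 0.0188]
tcp_rot: [2.373, 2.055, 0.003]
wrist_force: [0.3, -0.2, -2.4]
width: 0.496
grip_force: 44.1
```

Run:
```python
from h import *;from workcell import bot,vision
s=bot.read_state();p=hold(-2,-190);need(s,[*hold(0,-67.5-.0),s["tool_pos"][2]],5)
c=vision.read_camera("wrist");cv2.imwrite("pics/w2.png",c["image"][:,:,::-1])
```

```text
t 3.07 pos [ 0.5255 -0.0783  0.0188] yaw -8.22 | turn [ 0.005  0.001 -0.461] shift [-6.55396e+02  1.54490e+02  5.84000e-01] shift after turn [-6.73359e+02  5.54000e-01  0.00000e+00]
  F [ 0.3 -0.2 -2.4] M [-0.12  0.01 -0.  ] w 42.4 gf 44.1 q [-0.19  0.22  2.09 -0.    0.82 -0.05]
```

View pics/w2.png

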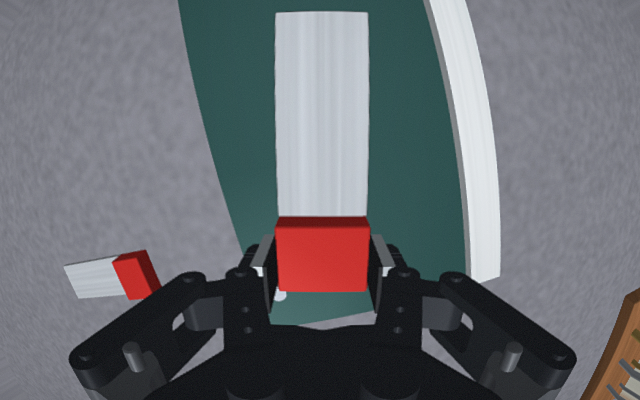

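```bash
sed -i 's/return HO+np.array(\[c\*x-s\*y,s\*x+c\*y\])/return HO+np.array([c*x-s*y,s*x+c*y])\/1000/' h.py
cat >> h.py <<'E'
def inh(p):
    d=(np.array(p[:2])-HO)*1000;c,s=np.cos(HA),np.sin(HA);return np.array([c*d[0]+s*d[1],-s*d[0]+c*d[1]]).round(2)
E
```

```text
(no output)
```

>>> play_rows([
  [[0,0,-0.23,0,0,0,40],[0,0,-0.23,0,0,0,40],[0,0,0,0.1,0.18,0,40],[0,0,0,0.1,0.18,0,40],[0,0,0,0.1,0.16,0,40]],
])

```text
time: 3.53
tool_pos: [0.5749, -0.0436, 0.0183]
tcp_rot: [2.123, 2.313, 0.002]
wrist_force: [0.4, 0.1, -2.7]
width: 0.501
grip_force: 44.1
```

>>> play_rows([
  [[0,0,0,0,0,0,40]],
])

```text
time: 3.62
tool_pos: [0.5777, -0.0424, 0.0191]
tcp_rot: [2.119, 2.313, 0.006]
wrist_force: [0.5, 0.1, -2.5]
width: 0.5
grip_force: 44.1
```

Run:
```python
from h import *;from workcell import bot,vision
import pickle
s=bot.read_state();need(s,[*hold(0,-17.5),.0188],5);print(inh(s["tool_pos"]))
c=vision.read_camera("wrist");pickle.dump(c,open("w3.pkl","wb"));cv2.imwrite("pics/w3.png",c["image"][:,:,::-1])
T=vision.read_camera("top");pickle.dump(T,open("top3.pkl","wb"))
```

```text
t 3.62 pos [ 0.5777 -0.0424  0.0191] yaw 5.02 | turn [0.012 0.001 0.001] shift [1.154 0.003 0.002] shift after turn [1.154 0.002 0.003]
  F [ 0.5  0.1 -2.5] M [-0.12 -0.05  0.  ] w 42.7 gf 44.1 q [-0.12  0.3   1.99  0.    0.85 -0.21]
[  -0.25 -132.85]
```

View pics/w3.png

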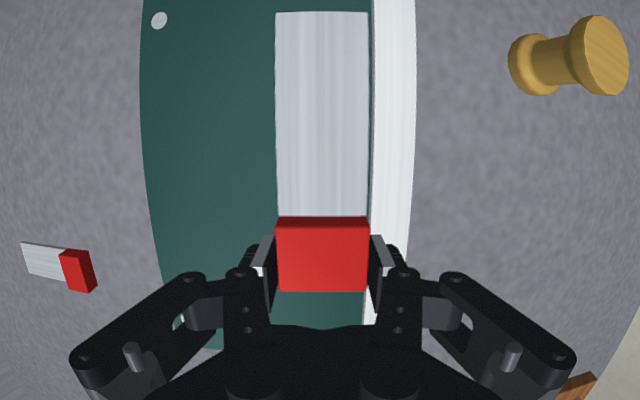

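The blade lies parallel to the fence with a hair of gap at column 370. The force of -2.5 N in z says it hangs free, so I lower it onto the bed before going in.

>>> play_rows([
  [[0,0,0,0,0,0.01,40],[0,0,0,0,0,0.01,40],[0,0,0,0,0,0,40]],
])

```text
time: 3.97
tool_pos: [0.5736, -0.0436, 0.0173]
tcp_rot: [2.123, 2.315, 0.002]
wrist_force: [-1.5, 2.9, 8.9]
width: 0.504
grip_force: 45.4
```

>>> play_rows([
  [[0,0,0,0,0,0.01,40],[0,0,0,0,0,0,40]],
])

```text
time: 4.13
tool_pos: [0.5737, -0.0436, 0.0172]
tcp_rot: [2.124, 2.315, 0.002]
wrist_force: [-5.2, 3.5, 15.1]
width: 0.499
grip_force: 46.1
```

Run:
```python
from h import *;from workcell import bot
s=bot.read_state();need(s,[*hold(0,-17.5),.016],5);print(inh(s["tool_pos"]))
import pickle
T=pickle.load(open("top3.pkl","rb"));c=pickle.load(open("w3.pkl","rb"))
# wrist fisheye: nose heights by depth
d=c["depth"];print("depth plate",d[60:200:35,320],"bed",d[60:200:35,250])
```

```text
t 4.13 pos [ 0.5737 -0.0436  0.0172] yaw 4.94 | turn [ 0.002 -0.001 -0.002] shift [1.163 0.043 0.013] shift after turn [1.162 0.044 0.012]
  F [-5.2  3.5 15.1] M [0.52 1.07 0.1 ] w 42.6 gf 46.1 q [-0.12  0.3   1.99  0.    0.85 -0.21]
[  -4.42 -133.75]
depth plate [0.1336512  0.13681734 0.14227381 0.14555228] bed [0.1393054  0.14367424 0.14752385 0.15317127]
```

>>> play_rows([
  [[0,0,0,0,0.02,-0.012,40],[0,0,0,0,0.02,0,40],[0,0,0,0,0,0,40],[0,0,0,0,0,0,40]],
])

```text
time: 4.47
tool_pos: [0.5766, -0.0438, 0.0173]
tcp_rot: [-2.123, -2.315, 0.001]
wrist_force: [-5.1, 0.4, 10.1]
width: 0.502
grip_force: 45.5
```

```bash
cat > st.py <<'E'
from h import *;from workcell import bot
s=bot.read_state();need(s,[*hold(0,-17.5),s["tool_pos"][2]],5);print(inh(s["tool_pos"]))
E
python3 st.py;python3 - <<'E'
from h import *;from workcell import vision;import pickle
T=vision.read_camera("top");c=vision.read_camera("wrist");pickle.dump((T,c),open("4.pkl","wb"))
for n,i in(("red",c["image"]),):
    g=cv2.cvtColor(i,cv2.COLOR_RGB2GRAY).astype(int)
    for r in(30,80,130,180): print(r,g[r,262:284],g[r,358:386])
E
```

```text
t 4.47 pos [ 0.5766 -0.0438  0.0173] yaw 4.97 | turn [-0.002 -0.    -0.001] shift [1.167 0.014 0.   ] shift after turn [1.167 0.015 0.   ]
  F [-5.1  0.4 10.1] M [0.13 0.83 0.15] w 42.9 gf 45.5 q [-0.12  0.31  1.99 -0.    0.85 -0.21]
[  -1.5  -134.18]
30 [ 73  74  74  75  77  74  74  73  73  73  73  70 134 185 193 192 189 189
 189 188 186 187] [193 191 190 192 193 193 193 194 190 175 128  74  69  73  72  73  73 120
 123 147 214 229 225 224 222 224 225 226]
80 [ 76  78  78  77  78  75  79  76  78  78  73  80 142 177 191 190 194 193
 192 191 192 191] [197 195 195 195 196 197 197 195 196 192 152  80  70  74  77  73  78 101
 125 128 203 229 228 226 225 225 226 227]
130 [ 80  79  80  78  80  78  79  80  80  81  81  75  98 149 189 194 195 195
 195 192 191 193] [197 197 195 197 197 195 194 194 196 185 134  92  71  74  72  72  84 116
 128 185 236 231 228 227 228 227 227 228]
180 [ 80  82  80  82  83  81  83  80  80  80  81  80  78  83 144 188 196 193
 192 192 192 194] [193 195 193 194 192 192 190 193 180 138  69  71  72  72  79 104 125 135
 227 232 231 229 228 226 227 225 225 225]
```

>>> play_rows([
  [[0,0,0,0,0.012,-0.008,40],[0,0,0,0.1,0,0,40],[0,0,0,0.1,0,0,40],[0,0,0,0.1,0,0,40],[0,0,0,0,0,0,40]],
])

```text
time: 4.98
tool_pos: [0.5767, -0.0116, 0.0173]
tcp_rot: [2.121, 2.316, 0.002]
wrist_force: [-0.3, 0.0, 6.3]
width: 0.506
grip_force: 45.1
```

```bash
python3 st.py
```

```text
t 4.98 pos [ 0.5767 -0.0116  0.0173] yaw 5.02 | turn [ 0.004 -0.     0.001] shift [ 0.846 -0.014  0.   ] shift after turn [ 0.846 -0.014  0.   ]
  F [-0.3  0.   6.3] M [-0.08  0.26 -0.06] w 43.2 gf 45.1 q [-0.06  0.3   1.99  0.    0.85 -0.15]
[   1.44 -102.11]
```

>>> play_rows([
  [[0,0,0,0.15,-0.01,0,40],[0,0,0,0.15,0,0,40],[0,0,0,0.1,0,0,40],[0,0,0,0.1,0,0,40],[0,0,0,0,0,0,40]],
])

```text
time: 5.4
tool_pos: [0.5713, 0.0389, 0.0173]
tcp_rot: [2.121, 2.317, 0.003]
wrist_force: [0.1, 2.0, 6.9]
width: 0.501
grip_force: 45.1
```

```bash
python3 st.py
```

```text
t 5.4 pos [0.5713 0.0389 0.0173] yaw 5.06 | turn [ 0.004 -0.002  0.002] shift [ 0.338 -0.004  0.   ] shift after turn [ 0.338 -0.005  0.   ]
  F [0.1 2.  6.9] M [ 0.27  0.17 -0.03] w 42.8 gf 45.1 q [ 0.02  0.29  2.    0.    0.84 -0.07]
[  0.48 -51.3 ]
```

>>> play_rows([
  [[0,0,0,0.12,0,0,40],[0,0,0,0.1,0,0,40],[0,0,0,0.06,0,0,40],[0,0,0,0.03,0,0,40],[0,0,0,0,0,0,40]],
])

```text
time: 5.82
tool_pos: [0.5687, 0.0687, 0.0173]
tcp_rot: [2.12, 2.317, 0.002]
wrist_force: [-0.2, -1.4, 7.6]
width: 0.5
grip_force: 45.1
```

>>> play_rows([
  [[0,0,0,0.02,0,0,40],[0,0,0,0.02,0,0,40],[0,0,0,0,0,0,40]],
])

```text
time: 6.07
tool_pos: [0.5684, 0.072, 0.0173]
tcp_rot: [2.12, 2.316, 0.001]
wrist_force: [0.5, -4.0, 6.6]
width: 0.502
grip_force: 45.1
```

```bash
python3 st.py
```

```text
t 6.07 pos [0.5684 0.072  0.0173] yaw 5.05 | turn [0.003 0.001 0.002] shift [ 0.006 -0.004 -0.   ] shift after turn [ 0.006 -0.004  0.   ]
  F [ 0.5 -4.   6.6] M [-0.56  0.18  0.04] w 42.9 gf 45.1 q [ 0.08  0.3   2.   -0.    0.84 -0.  ]
[  0.41 -18.11]
```

>>> play_rows([
  [[0,0,0,0.015,0,0,40],[0,0,0,0.01,0,0,40],[0,0,0,0,0,0,40]],
])

```text
time: 6.32
tool_pos: [0.5683, 0.0729, 0.0173]
tcp_rot: [2.119, 2.315, -0.001]
wrist_force: [0.4, -10.3, 6.4]
width: 0.499
grip_force: 45.1
```

```bash
python3 st.py
python3 - <<'E'
from h import *;from workcell import vision
t=vision.read_camera("wrist")["image"];cv2.imwrite("pics/w5.png",cv2.resize(t[120:320,180:480,::-1],None,fx=2.5,fy=2.5))
E
```

```text
t 6.32 pos [0.5683 0.0729 0.0173] yaw 5.08 | turn [0.003 0.006 0.003] shift [-0.003 -0.004  0.   ] shift after turn [-0.003 -0.004  0.   ]
  F [  0.4 -10.3   6.4] M [-1.61  0.08 -0.02] w 42.6 gf 45.1 q [ 0.09  0.3   2.   -0.    0.84 -0.  ]
[  0.39 -17.16]
```

View pics/w5.png

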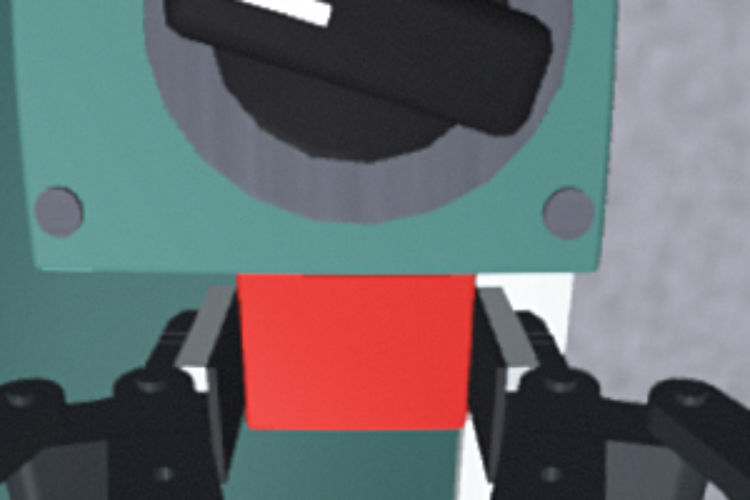

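The red block's front edge meets the holder's face across its width (row 272) and the contact force has risen to 10 N, so it is home. I release, rise and go over to the front knob.

>>> play_rows([
  [[0,0,0,0,0,0,60],[0,0,0,0,0,0,60],[0,0,0,0,0,0,60],[0,0,0,0,0,-0.2,60],[0,0,0,0,0,-0.35,60]],
])

```text
time: 6.78
tool_pos: [0.5624, 0.0742, 0.0666]
tcp_rot: [-2.117, -2.31, 0.012]
wrist_force: [0.6, 0.3, 0.2]
width: 0.702
grip_force: 0.0
```

>>> play_rows([
  [[0,0,0,0,0,-0.35,60],[0,0,0,0,0,-0.2,45],[0,0,0,0.3,0,0,45],[0,0,0,0.3,0,0,45],[0,0,-0.23,0,0,0,45]],
])

```text
time: 7.2
tool_pos: [0.5618, 0.1382, 0.1269]
tcp_rot: [-1.983, -2.435, -0.005]
wrist_force: [-0.4, 0.6, -0.3]
width: 0.525
grip_force: 0.0
```

>>> play_rows([
  [[0,0,-0.24,0,0,0,45],[0,0,-0.24,0,0,0,45],[0,0,-0.24,0,0,0,45],[0,0,-0.24,0,0,0,45],[0,0,-0.24,0,0,0,45]],
])

```text
time: 7.62
tool_pos: [0.5615, 0.1344, 0.1256]
tcp_rot: [-1.168, -2.915, -0.0]
wrist_force: [0.1, 0.4, -0.5]
width: 0.529
grip_force: 0.0
```

>>> play_rows([
  [[0,0,-0.24,0,0,0,45],[0,0,-0.24,0,0,0,45],[0,0,-0.24,0,0,0,45],[0,0,-0.24,0,0,0,45],[0,0,0,0,0,0,45]],
])

```text
time: 8.03
tool_pos: [0.5616, 0.1343, 0.1257]
tcp_rot: [-0.447, -3.108, -0.0]
wrist_force: [-0.3, 0.6, -0.7]
width: 0.526
grip_force: 0.0
```

```bash
cat > k.py <<'E'
from h import *;from workcell import bot,vision;import sys
s=bot.read_state();y=float(sys.argv[1]);need(s,[*hold(0,y),.054],float(sys.argv[2]));print(inh(s["tool_pos"]))
T=vision.read_camera("top");P=cloud(T);S=vision.read_camera("scene");Q=cloud(S)
for n,C,c in(("top",P,T),("scene",Q,S)):
    for k in(45,140):
        d=np.linalg.norm(C[...,:2]-hold(0,k),axis=-1);q=(d<.026)&(C[...,2]>.070)&(C[...,2]<.084)
        if q.sum()>30:
            p=C[q][:,:2];r=cv2.minAreaRect((p*1000).astype(np.float32));print(n,k,q.sum(),np.round(r,1).tolist() if 0 else [np.round(x,1) for x in r],"z",np.median(C[q][:,2]).round(4))
r=masks(T["image"])["red"]
for b,st,ce in blobs(r,100):
    if 280<ce[0]<350 and 200<ce[1]<260: o=rectxy(T,b,.030);print("red block in holder",inh(o[0]/1000),o[1:])
cv2.imwrite("pics/k%d.png"%int(s["time"]*100),vision.read_camera("wrist")["image"][:,:,::-1])
E
python3 k.py 45 76.6; ls pics
```

```text
t 8.03 pos [0.5616 0.1343 0.1257] yaw 73.64 | turn [ 0.    -0.002 -0.103] shift [-0.008  0.008  0.717] shift after turn [-0.008  0.008  0.717]
  F [-0.3  0.6 -0.7] M [ 0.06  0.02 -0.03] w 44.9 gf 0.0 q [ 0.19  0.17  1.92  0.    1.05 -1.09]
[-0.97 44.53]
top 140 151 [array([554.2, 229.3]), array([14.4, 41.4]), np.float64(81.9)] z 0.0788
scene 45 88 [array([566.4, 136. ]), array([14.1, 41. ]), np.float64(77.6)] z 0.0798
scene 140 92 [array([557.1, 230.7]), array([13.9, 42.8]), np.float64(80.8)] z 0.079
red block in holder [ -0.11 -17.68] (44.78034973144531, 35.807098388671875, 5.185422420501709)
crop1.png
k803.png
scene0.png
top0.png
w1.png
w2.png
w3.png
w5.png
```

>>> play_rows([
  [[0,0,-0.1,0,0.01,0.3,40],[0,0,0,0,0,0.3,40],[0,0,0,0,0,0.12,40],[0,0,0,0,0,0,40],[0,0,0,0,0,0,10]],
], newtons=60)

```text
time: 8.6
tool_pos: [0.5618, 0.1344, 0.0536]
tcp_rot: [-0.376, -3.117, 0.001]
wrist_force: [0.9, 0.5, 0.4]
width: 0.343
grip_force: 0.0
```

>>> play_rows([
  [[0,0,0,0,0,0,10],[0,0,0,0,0,0,10],[0,0,0,0,0,0,10],[0,0,0,0,0,0,10]],
])

```text
time: 8.93
tool_pos: [0.5639, 0.135, 0.056]
tcp_rot: [0.374, 3.116, 0.002]
wrist_force: [0.5, 1.0, 2.9]
width: 0.152
grip_force: 61.7
```

```bash
python3 st.py
```

```text
t 8.93 pos [0.5639 0.135  0.056 ] yaw 76.3 | turn [0.006 0.003 2.489] shift [-0.187 -0.597 -0.   ] shift after turn [-0.626 -0.014  0.   ]
  F [0.5 1.  2.9] M [ 0.22 -0.   -0.07] w 13.0 gf 61.7 q [ 0.19  0.25  1.97  0.    0.92 -1.14]
[ 1.42 45.05]
```

>>> play_rows([
  [[0,0,0.23,0,0,0,10],[0,0,0.23,0,0,0,10],[0,0,0.23,0,0,0,10],[0,0,0.23,0,0,0,10],[0,0,0.23,0,0,0,10]],
])

```text
time: 9.35
tool_pos: [0.5636, 0.1345, 0.056]
tcp_rot: [1.25, 2.88, 0.002]
wrist_force: [-0.2, -0.4, 3.5]
width: 0.151
grip_force: 62.2
```

>>> play_rows([
  [[0,0,0.23,0,0,0,10],[0,0,0.23,0,0,0,10],[0,0,0.23,0,0,0,10],[0,0,0.2,0,0,0,10],[0,0,0,0,0,0,10]],
])

```text
time: 9.77
tool_pos: [0.5632, 0.1344, 0.056]
tcp_rot: [1.854, 2.535, 0.001]
wrist_force: [-2.1, 0.3, 4.2]
width: 0.151
grip_force: 62.3
```

```bash
python3 st.py
```

```text
t 9.77 pos [0.5632 0.1344 0.056 ] yaw 17.64 | turn [0.003 0.001 0.441] shift [-0.603 -0.142  0.   ] shift after turn [-0.62  -0.007  0.   ]
  F [-2.1  0.3  4.2] M [-0.22  0.37 -0.03] w 12.9 gf 62.3 q [ 0.19  0.25  1.97 -0.    0.92 -0.12]
[ 0.69 44.48]
```

>>> play_rows([
  [[0,0,0.08,0,0,0,10],[0,0,0.06,0,0,0,10],[0,0,0,0,0,0,10]],
])

```text
time: 10.02
tool_pos: [0.5632, 0.1343, 0.056]
tcp_rot: [1.936, 2.473, 0.001]
wrist_force: [-2.2, -1.1, 5.4]
width: 0.148
grip_force: 62.6
```

```bash
python3 st.py
```

```text
t 10.02 pos [0.5632 0.1343 0.056 ] yaw 13.89 | turn [0.003 0.002 0.31 ] shift [-0.611 -0.102  0.   ] shift after turn [-0.619 -0.007  0.   ]
  F [-2.2 -1.1  5.4] M [-0.11  0.47  0.39] w 12.7 gf 62.6 q [ 0.19  0.25  1.97 -0.    0.92 -0.05]
[ 0.68 44.45]
```

>>> play_rows([
  [[0,0,0,0,0,0,45],[0,0,0,0,0,0,45],[0,0,0,0,0,0,45],[0,0,0,0,0,-0.25,45],[0,0,0,0,0,-0.35,45]],
])

```text
time: 10.43
tool_pos: [0.5588, 0.1337, 0.1106]
tcp_rot: [-1.934, -2.469, 0.011]
wrist_force: [1.2, -0.5, 0.6]
width: 0.525
grip_force: 0.0
```

>>> play_rows([
  [[0,0,-0.24,0,0,-0.1,45],[0,0,-0.24,0,0,0,45],[0,0,-0.24,0,0,0,45],[0,0,-0.24,0,0,0,45],[0,0,-0.24,0,0,0,45]],
])

```text
time: 10.85
tool_pos: [0.5627, 0.1344, 0.1245]
tcp_rot: [1.111, 2.938, 0.0]
wrist_force: [-0.5, 0.1, -0.1]
width: 0.529
grip_force: 0.0
```

>>> play_rows([
  [[0,0,-0.24,0,0,0,45],[0,0,-0.24,0,0,0,45],[0,0,-0.24,0,0,0,45],[0,0,-0.24,0,0,0,45],[0,0,-0.24,0,0,0,45]],
])

```text
time: 11.27
tool_pos: [0.5625, 0.1344, 0.1242]
tcp_rot: [-0.193, -3.136, 0.0]
wrist_force: [-0.2, 0.6, -0.7]
width: 0.53
grip_force: 0.0
```

```bash
python3 k.py 140 82
```

```text
t 11.27 pos [0.5625 0.1344 0.1242] yaw 82.96 | turn [-0.    -0.     0.033] shift [0.199 0.933 0.702] shift after turn [0.214 0.93  0.702]
  F [-0.2  0.6 -0.7] M [-0.01  0.02 -0.03] w 45.3 gf 0.0 q [ 0.19  0.17  1.92 -0.    1.05 -1.26]
[-1.000e-02  4.459e+01]
top 140 150 [array([554.1, 229.5]), array([14.5, 41.5]), np.float64(82.8)] z 0.0786
scene 45 111 [array([566.4, 135.3]), array([15.6, 40.4]), np.float64(15.1)] z 0.079
scene 140 90 [array([558.3, 230. ]), array([14.1, 41.9]), np.float64(80.7)] z 0.0796
red block in holder [ -0.11 -17.68] (44.78034973144531, 35.807098388671875, 5.185422420501709)
```

>>> play_rows([
  [[0,0,0.03,0.1,0.3,0,40],[0,0,0,0.1,0.33,0,40],[0,0,0,0,0.3,0,40],[0,0,0,0,0,0.2,40],[0,0,0,0,0,0,40]],
])

```text
time: 11.83
tool_pos: [0.5537, 0.2303, 0.1016]
tcp_rot: [-0.226, -3.13, 0.003]
wrist_force: [-1.2, -1.1, -0.7]
width: 0.467
grip_force: 0.0
```

Run:
```python
from h import *;from workcell import bot
s=bot.read_state();need(s,[*hold(0,140),.054],82);print(inh(s["tool_pos"]))
```

```text
t 11.83 pos [0.5537 0.2303 0.1016] yaw 81.73 | turn [-0.004 -0.007 -0.009] shift [-0.008 -0.006  0.476] shift after turn [-0.006 -0.007  0.476]
  F [-1.2 -1.1 -0.7] M [-0.01  0.06 -0.02] w 39.9 gf 0.0 q [ 0.35  0.24  1.89 -0.    1.02 -1.07]
[ -0.42 140.83]
```

>>> play_rows([
  [[0,0,0,0,0,0.25,40],[0,0,0,0,0,0.24,40],[0,0,0,0,0,0,10],[0,0,0,0,0,0,10],[0,0,0,0,0,0,10]],
])

```text
time: 12.25
tool_pos: [0.5541, 0.2298, 0.0544]
tcp_rot: [-0.23, -3.13, -0.002]
wrist_force: [-0.2, 6.8, -13.4]
width: 0.152
grip_force: 62.1
```

>>> play_rows([
  [[0,0,0,0,0,0,10],[0,0,0,0,0,0,10]],
])

```text
time: 12.42
tool_pos: [0.5541, 0.2298, 0.0543]
tcp_rot: [-0.229, -3.13, -0.002]
wrist_force: [-0.3, 5.5, -12.5]
width: 0.153
grip_force: 62.0
```

>>> play_rows([
  [[0,0,0.23,0,0,0,10],[0,0,0.23,0,0,0,10],[0,0,0.23,0,0,0,10],[0,0,0.23,0,0,0,10],[0,0,0.23,0,0,0,10]],
])

```text
time: 12.83
tool_pos: [0.5541, 0.2302, 0.0543]
tcp_rot: [-1.115, -2.934, -0.001]
wrist_force: [0.4, 6.2, -13.6]
width: 0.151
grip_force: 62.0
```

>>> play_rows([
  [[0,0,0.23,0,0,0,10],[0,0,0.23,0,0,0,10],[0,0,0.23,0,0,0,10],[0,0,0.23,0,0,0,10],[0,0,0.23,0,0,0,10]],
])

```text
time: 13.25
tool_pos: [0.5544, 0.2305, 0.0544]
tcp_rot: [-1.902, -2.497, -0.001]
wrist_force: [1.0, 8.3, -14.8]
width: 0.15
grip_force: 61.8
```

>>> play_rows([
  [[0,0,0.06,0,0,0,10],[0,0,0,0,0,0,10]],
])

```text
time: 13.42
tool_pos: [0.5544, 0.2305, 0.0544]
tcp_rot: [-1.932, -2.474, -0.001]
wrist_force: [0.8, 7.7, -14.2]
width: 0.149
grip_force: 62.1
```

```bash
python3 st.py
```

```text
t 13.42 pos [0.5544 0.2305 0.0544] yaw 14.04 | turn [-0.003 -0.005  0.316] shift [-1.565 -0.252 -0.004] shift after turn [-1.585 -0.003  0.   ]
  F [  0.8   7.7 -14.2] M [ 1.35 -0.06  0.63] w 12.7 gf 62.1 q [0.35 0.29 1.92 0.   0.93 0.1 ]
[  0.3  141.01]
```

At the stop (torque 0.63). I release, rise and check.

>>> play_rows([
  [[0,0,0,0,0,0,45],[0,0,0,0,0,0,45],[0,0,0,0,0,0,45],[0,0,0,0,0,-0.25,45],[0,0,0,0,0,-0.35,45]],
])

```text
time: 13.83
tool_pos: [0.553, 0.2278, 0.1132]
tcp_rot: [-1.93, -2.474, 0.01]
wrist_force: [0.9, -0.2, -0.1]
width: 0.528
grip_force: 0.0
```

>>> play_rows([
  [[0,0,0,0,0,-0.35,45],[0,0,0,0,0,-0.3,45],[0,0,0,0,0,0,45],[0,0,0,0,0,0,45]],
])

```text
time: 14.17
tool_pos: [0.5583, 0.2298, 0.1851]
tcp_rot: [1.929, 2.474, 0.011]
wrist_force: [0.5, 0.2, -1.1]
width: 0.528
grip_force: 0.0
```

```bash
python3 k.py 140 14.8
python3 - <<'E'
from h import *;from workcell import vision
cv2.imwrite("pics/end.png",vision.read_camera("scene")["image"][100:300,200:500,::-1].repeat(2,0).repeat(2,1))
E
```

```text
t 14.17 pos [0.5583 0.2298 0.1851] yaw 14.1 | turn [ 0.017 -0.001 -0.024] shift [ 0.006 -0.051  1.311] shift after turn [ 0.007 -0.04   1.311]
  F [ 0.5  0.2 -1.1] M [ 0.01 -0.01  0.01] w 45.1 gf 0.0 q [ 0.35  0.16  1.82 -0.    1.16  0.1 ]
[  4.09 139.98]
top 45 145 [array([562.4, 134.9]), array([14.7, 40.9]), np.float64(15.2)] z 0.0787
top 140 128 [array([554.9, 227.4]), array([14.4, 38.6]), np.float64(13.6)] z 0.0787
scene 45 114 [array([566. , 134.9]), array([16.4, 40.7]), np.float64(16.8)] z 0.0791
scene 140 104 [array([557.9, 230.4]), array([14.7, 43.1]), np.float64(14.9)] z 0.0785
red block in holder [ -0.11 -17.68] (44.78034973144531, 35.807098388671875, 5.185422420501709)
```

View pics/end.png

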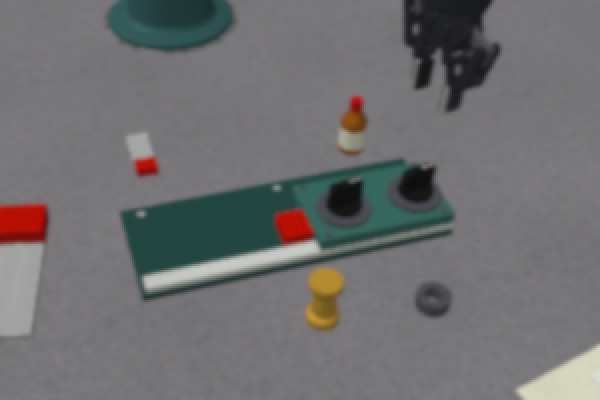

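The blade is home with its red block against the face (295,226). Both knobs are turned along the slot to about 1.4 rad (342,200 and 416,185), the bystanders are unmoved and the gripper is clear.

```bash
python3 -c "
from workcell import bot
print(bot.finish_job())"
```

```text
the job is handed in; nothing more can be done
None
```

I handed the job in at about 14 s. The blade is home against the holder's face (measured within about 0.2 mm), both clamp knobs are at their end stops (about 1.4 rad), the bystanders look unmoved, and the gripper is clear; the judge's verdict was not shown.

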